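# Lock the bayonet cover onto the sample mill

## Task

Close the small sample mill: put its loose cover into the round chamber mouth with the two side pins through the two slots, press it down against the spring and turn it clockwise, about a quarter turn, until it comes up against the stop, then let it spring up so it clicks locked. Feel for the stop and do not force the cover or lean hard on it; leave the other things on the bench where they are.

Things in the scene. Friction and masses are not known exactly. Their poses are not given: they have to be found in the camera images.
- cover: Loose cover of the mill, 0.14 to 0.28 kg, 62 mm tall, upright on the bench. Origin: centre of its underside, z up. Nose widening from 24 mm radius at z=0 to 28.5 at z=5, plug of 28.5 mm radius up to z=23.5, grey disc of 44 mm radius from z=23.5 to 31.5, and the grip bar on top. The same when turned by half a turn.
- bar (a point): Middle of the cover's grey grip bar, 46.5 mm above the cover's origin. The bar is 70 mm long along the cover's x, 16 mm thick (y) and 30 mm tall, from z=31.5 to 61.5 of the cover.
- pins (a point): Point on the cover's axis level with its two side pins, 9 mm above the cover's origin. The pins are round, 7 mm in diameter, and stick out of the plug along the cover's +x and -x, in line with the bar, to 36 mm from the axis.
- mill: The mill, fixed to the bench: cream housing 200 x 170 x 60 mm (x, y, z), front to -x, origin under its centre; a round metal collar, 96 mm outer diameter, rises from the middle of its top to 105 mm above the bench.
- socket (a point): Centre of the chamber mouth, level with the collar's rim, 105 mm above the bench; axes as the mill. Bore of 30 mm radius in an inward lip; two slots, 11 mm wide at the bore and wider outward, cut the lip at the mill's +x and -x, out to 38 mm from the axis. The pins pass down through these. Pins and lock are delicate: keep the total force between cover and mill below 40 N.
- cup (a point): Point on the chamber's axis 15.5 mm below the rim, where a sprung cup holds the underside of a cover let in by the slots. Pressed from there it pushes back with 5 N at first, 0.6 N more per mm; after 7.5 mm it is solid. Pressed 5 to 7.5 mm, the cover can turn clockwise from above (pins under the lip); anticlockwise is blocked.
- pocket (a point): Point on the axis 17.5 mm below the rim, where the underside of a locked cover is. The turn ends at a solid stop hidden under the lip, 58 to 84 degrees clockwise from the slots, different each time. Let up at the stop, the pins spring 3 mm up into a pocket, 1.5 mm wider than a pin: locked. Let up before, they stay under the track, underside 20.5 mm below the rim: not locked.
- bottle: Amber bottle, 70 mm diameter, 150 mm tall, a bystander. Origin under its centre.
- jar: Small clear jar with a white cap, 60 mm diameter, 80 mm tall, a bystander. Origin under its centre.
- brush: Brush lying on the bench along its x, a bystander.
- tray: Open cardboard tray, 160 x 220 x 50 mm, a bystander. Origin under its centre.

How it is judged:
On the way:
1. the cover sits in the chamber mouth with its pins in the two slots (horizontal distance between cover and socket below 0.004 m and z of cover in the frame of socket below -0.0135 m and angle between the x axis of cover and the x axis of socket, either way round below 0.25 rad), for 0.1 s.
At the end, for the whole second after the job is handed in: The cover is locked in the mill: within 4 mm of the chamber's axis, turned at least 51 degrees from the slots, sprung up into the hidden pocket (origin 16.2 to 19 mm below the rim), level within 4 degrees, at rest and released (horizontal distance between cover and socket below 0.004 m and z of cover in the frame of socket between -0.019 and -0.0162 m and angle between the x axis of cover and the x axis of socket, either way round above 0.9 rad and angle between cover's own z axis and vertical below 0.07 rad and linear speed of cover below 0.02 m/s and angular speed of cover below 0.1 rad/s); the robot touches nothing.
It fails at once if the cover is forced against the mill with more than 40 N (contact force between cover and mill above 40 N).
It fails at once if a bystander is moved by more than 25 mm (distance of any of bottle, jar, brush, tray from where it was at the start of the episode above 0.025 m).
It also fails if it takes over 72 s, if anything falls off the work surface, if the arm or the gripper's body presses on something with over 40 N, if the wrist force passes 120 N, or if a joint passes its speed limit or range.

## Robot

A 6-joint arm with a two-finger parallel gripper is mounted at the origin on the work surface. World frame = base frame: x ahead of the robot, y to its left, z up, the work surface at z = 0. Lengths are in m, angles in rad, forces in N, time in s.
With the tool pointing down it reaches from about 0.35 to 0.775 m from the base axis. Payload 5.5 kg.
Tool frame: the origin (TCP) lies midway between the tips of the shut fingers; the grasp point (between the pads) lies grasp_offset behind it (grasp_offset is the distance from the TCP to the grasp point, in m); z points along the fingers, y is the line along which they close (so a half turn about z gives the same grasp; the last joint's range is limited). The gripper opens to 85 mm and grips with 20 to 120 N. Pads are 22 mm wide; open, the fingers measure 114 mm over their backs; the gripper's body (76 mm by 85 mm) begins 54 mm behind the grasp point. The pads swing forward as they close: fully open they stand 13 mm farther back than shut.
Start: joints at [-0.14, 0.313, 0.046, 1.304, 0, 1.431], TCP at [0.575, -0, 0.191] pointing down, gripper open.
Joint ranges: [-2.76, 2.76], [-0.86, 1.69], [-1.03, 1.26], [-2.2, 2.34], [-1.47, 1.5], [-3.14, 3.14]. Speed limits (rad/s): [2.57, 2.57, 3.14, 3.14, 3.14, 3.14].

## Interface

Orientations are given as a unit quaternion [w, x, y, z].
In Python, from workcell import * gives the robot as it stands.
- The arm moves only by the tool step_arm, never from a script. Its argument "deltas" is a list of rows, each a list of 7 numbers: the shift along the world's x, y, z in mm, then the turn, a rotation vector about the world's x, y, z in degrees, then the gripper's target within -1 to 1 (fully open at 1, half-way at 0, shut at -1). A call has 1 to 5 rows; each row shifts and turns the commanded pose from where the row before left it; what a row does not reach is not made up. A row lasts 1/10 s, in which the tool goes at most 50 mm and 8.59 degrees, less where a joint would pass 70% of its speed; a pose out of reach is approached as far as the arm can. A call is refused whole if a number of a shift passes 50 or a number of a turn 8.59, either way. A call with a gripper value outside its range is refused whole. The fingers move at their own pace and stop on an object; "newtons" is the grip in N (left out, the last holds). Time passes only in rows, so rows that do not move let the fingers close. It gives the time, the measured TCP pose, the force, the opening and the grip force at its end, in the units of the state.
- get_state(): the state, without advancing time (a new reading comes with each control period).
- read_camera(name): name is "scene" or "side" or "wrist"; returns a dict with "image" (384x512x3 uint8, red, green, blue), "z_map" (384x512 float32, m along the optical axis (not along the pixel's ray), 0 where there is no reading), "K" (3x3 intrinsics, pixels), "world_from_camera" (4x4, takes a point from camera to world coordinates). Camera axes: x right, y down, z forward; pixel columns grow to the right and rows downward; lengths in m; the calibration is good to about 2 mm. A picture is of the moment at which its call begins.
- hand_in(): hands the job in; it is judged then, once.
The state is a dict: "clock": time; "joint_pos": joint angles; "qvel": joint speeds; "tau": joint torques, N m; "tcp_pos": TCP position; "orientation": TCP orientation; "wrist_force": force on the tool from outside, world axes, zero at the start; "ft_torque": the same for the moment, N m; "finger_gap": finger opening in m; "grip_force": force on a finger pad.
Only numpy, scipy, OpenCV 4.12 (cv2) and the standard library are available. Lean on these libraries where they do the work, as an engineer would, in place of code of your own. Each camera call takes 0.05 s, during which the arm holds its last target. There are 200 camera calls.

## Working session

There is one attempt and no reset: what is moved stays moved. The work goes in short steps, Python scripts to look and compute and a tool call to move; the robot and the scene stay as the last step left them, time stands still between calls to the robot, and variables do not carry over. Pictures are saved under pics/ and viewed, at most 10 in all, crops included, and the job is handed in when it is done.

Besides the shell and the picture viewer there is one more tool, called as a command line: name --pt "numbers of a row" for each row, then --argument value for the rest. step_arm: Moves the arm, as the interface text tells. Its arguments: {"type":"object","properties":{"deltas":{"type":"array","items":{"type":"array","items":{"type":"number"}}},"newtons":{"type":"number"}},"required":["deltas"]}

```bash
mkdir -p pics; cat > h.py <<'E'
from workcell import *
import numpy as np, cv2
def pts(c):
    z=c["z_map"];K=c["K"];v,u=np.mgrid[:z.shape[0],:z.shape[1]]
    P=np.stack([(u-K[0,2])/K[0,0]*z,(v-K[1,2])/K[1,1]*z,z],-1)
    T=c["world_from_camera"];W=P@T[:3,:3].T+T[:3,3];W[z<=0]=np.nan
    return W
def save(c,n): cv2.imwrite("pics/"+n,cv2.cvtColor(c["image"],cv2.COLOR_RGB2BGR))
E
python3 - <<'E'
from h import *
s=get_state();print(s)
ims=[]
for n in("scene","side"):
    c=read_camera(n);np.savez("/tmp/%s.npz"%n,**c);ims.append(c["image"]);print(n,c["world_from_camera"].round(3).tolist())
    W=pts(c);print((c["z_map"]>0).mean())
cv2.imwrite("pics/a.png",cv2.cvtColor(cv2.resize(np.vstack(ims),(400,600)) if 0 else ims[0],cv2.COLOR_RGB2BGR))
cv2.imwrite("pics/b.png",cv2.cvtColor(ims[1],cv2.COLOR_RGB2BGR))
E
```

```text
{'clock': 0.0, 'joint_pos': array([-1.39588853e-01,  3.13983460e-01,  4.49722842e-02,  1.30360501e+00,
        2.14654250e-06,  1.43119952e+00]), 'qvel': array([ 8.31100105e-04,  5.69929510e-04,  2.40635257e-05,  1.02986012e-03,
        2.83369275e-04, -1.76315977e-04]), 'tau': array([-2.90074182e-03, -4.80629075e+01,  2.98531097e+01,  1.95313990e-02,
       -3.83516899e-04, -4.27451073e-05]), 'tcp_pos': array([5.74411737e-01, 8.01708412e-05, 1.90515844e-01]), 'orientation': array([-7.27328462e-04,  7.07103678e-01,  7.07109299e-01, -5.46775610e-04]), 'wrist_force': array([ 0.24793843, -0.28521516,  0.36622336]), 'ft_torque': array([-0.01886306, -0.04697858,  0.02745235]), 'grip_force': 0.0, 'finger_gap': 0.08536009208845013}
scene [[-0.737, 0.468, -0.487, 1.334], [0.675, 0.527, -0.516, 0.732], [0.014, -0.709, -0.705, 1.102], [0.0, 0.0, 0.0, 1.0]]
0.9911295572916666
side [[0.824, -0.395, 0.405, -0.114], [-0.566, -0.574, 0.592, -1.048], [-0.001, -0.717, -0.697, 1.341], [0.0, 0.0, 0.0, 1.0]]
0.9961039225260416
```

View pics/a.png

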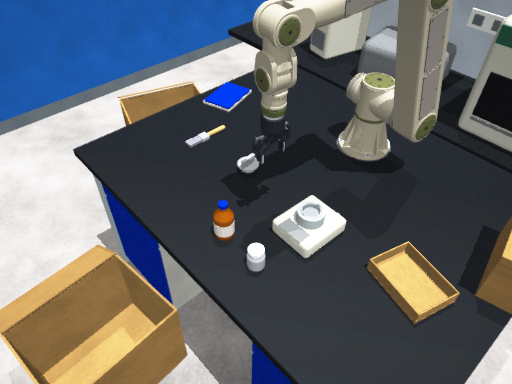

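View pics/b.png

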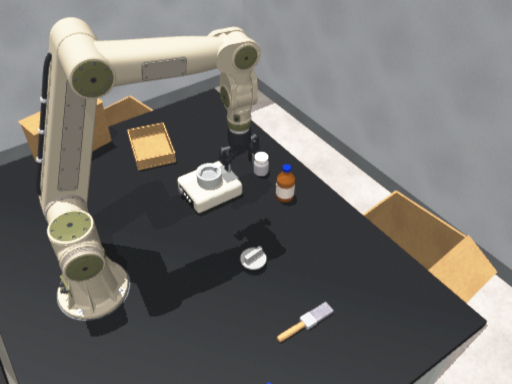

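The scene view shows the cover at (248,162), partly behind the gripper, the mill at (310,225), the bottle at (224,220) and the jar at (256,257). The side view shows the cover clear at (253,260), with its bar pointing up and to the right, and the mill collar at (209,178).

```bash
python3 - <<'E'
from h import *
B={"side":((225,235,285,285),(170,150,248,215)),"scene":((232,148,275,178),(268,190,350,258))}
for n in B:
    c=dict(np.load("/tmp/%s.npz"%n));W=pts(c)
    for nm,(a,b,d,e) in zip(("cover","mill"),B[n]):
        R=W[b:e,a:d].reshape(-1,3);z=R[:,2]
        print(n,nm,"hist",np.histogram(z,bins=np.arange(0.005,0.13,0.01))[0])
        for lo,hi in ((.025,.036),(.056,.066),(.099,.112)):
            S=R[(z>lo)&(z<hi)]
            if len(S)<8: continue
            r=cv2.minAreaRect((S[:,:2]*1000).astype(np.float32))
            cc=cv2.minEnclosingCircle((S[:,:2]*1000).astype(np.float32))
            print(lo,len(S),"z",S[:,2].mean().round(4),"mean",S[:,:2].mean(0).round(4),"rect",np.round(r[0],1),np.round(r[1],1),round(r[2],1),"circ",np.round(cc[0],1),round(cc[1],1))
c=dict(np.load("/tmp/scene.npz"));
c2=dict(np.load("/tmp/side.npz"))
a=cv2.resize(c["image"][140:260,230:350],(400,400),interpolation=2);b=cv2.resize(c2["image"][155:285,160:290],(400,400),interpolation=2)
cv2.imwrite("pics/c.png",cv2.cvtColor(np.hstack([a,b]),cv2.COLOR_RGB2BGR))
E
```

```text
side cover hist [ 70  16 275  46  43  74   8   0   0   0   0   0]
0.025 285 z 0.0306 mean [ 0.4785 -0.2198] rect [ 481.3 -214.5] [87.2 85.7] 16.6 circ [ 483.3 -213.6] 46.9
0.056 73 z 0.0602 mean [ 0.4822 -0.2139] rect [ 482.4 -213.5] [69.5 18.1] 7.8 circ [ 482.3 -211.2] 34.9
side mill hist [178 118 123 164 274 824  94  72 145 178  75   0]
0.025 147 z 0.0308 mean [0.5102 0.1433] rect [494.7 233. ] [181.3 371.7] 17.3 circ [543.4 248.6] 189.7
0.056 731 z 0.0598 mean [0.534  0.1495] rect [544.6 164.7] [171.1 203. ] 88.7 circ [543.1 167.9] 121.3
0.099 215 z 0.1037 mean [0.5452 0.1677] rect [545.1 169.2] [95.3 96.5] 19.1 circ [545.2 167.2] 51.3
scene cover hist [ 14  15 168  22  32  47   2   0   0   0   0   0]
0.025 170 z 0.03 mean [ 0.4918 -0.199 ] rect [ 490.2 -206. ] [81.6 84.1] 26.8 circ [ 491.1 -209.7] 47.3
0.056 46 z 0.0597 mean [ 0.4903 -0.2062] rect [ 490.2 -206.7] [64.7 15. ] 3.6 circ [ 490.  -204.2] 32.4
scene mill hist [  84  142  120  146  291 1255   70   88  189  277   73    0]
0.025 138 z 0.0309 mean [0.6064 0.2156] rect [592.6 221.8] [123.2 251. ] 48.2 circ [551.5 176. ] 125.5
0.056 1175 z 0.0593 mean [0.5702 0.1876] rect [552.8 176.2] [165.9 198.3] 88.6 circ [550.5 175.9] 121.8
0.099 300 z 0.1034 mean [0.5507 0.1755] rect [550.2 174.9] [96.3 92.9] 42.4 circ [549.4 174. ] 49.6
```

View pics/c.png

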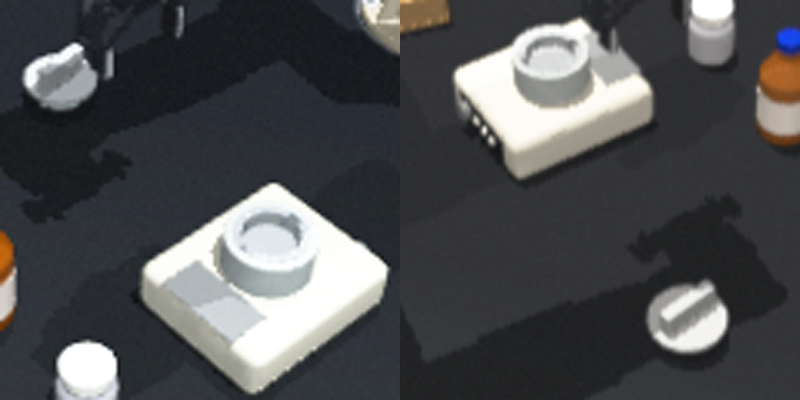

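step_arm --pt "-7.5 -17.5 0 0 0 8 1" --pt "-7.5 -17.5 0 0 0 8 1" --pt "-7.5 -17.5 0 0 0 8 1" --pt "-7.5 -17.5 0 0 0 8 1" --pt "-7.5 -17.5 0 0 0 8 1"

```text
clock: 0.6
tcp_pos: [0.5369, -0.088, 0.1909]
orientation: [-0.0, 0.42, 0.908, -0.0]
wrist_force: [-0.7, 0.3, 0.5]
finger_gap: 0.0853
grip_force: 0.0
```

step_arm --pt "-7.5 -17.5 0 0 0 8 1" --pt "-7.5 -17.5 0 0 0 8 1" --pt "-7.5 -17.5 0 0 0 8 1" --pt "-7.5 -17.5 0 0 0 8 1" --pt "-7.5 -17.5 0 0 0 8 1"

```text
clock: 1.1
tcp_pos: [0.4994, -0.1755, 0.191]
orientation: [-0.0, 0.084, 0.996, 0.0]
wrist_force: [0.2, 0.6, -0.2]
finger_gap: 0.0856
grip_force: 0.0
```

step_arm --pt "-7.5 -17.5 0 0 0 8 1" --pt "-6 -17.5 0 0 0 8 1" --pt "0 0 0 0 0 0 1" --pt "0 0 0 0 0 0 1"

```text
clock: 1.5
tcp_pos: [0.4862, -0.2099, 0.1911]
orientation: [-0.0, -0.051, 0.999, 0.0]
wrist_force: [0.9, 0.3, -1.0]
finger_gap: 0.0855
grip_force: 0.0
```

```bash
python3 - <<'E'
from h import *
import workcell
print([x for x in dir(workcell) if not x.startswith('_')])
print(globals().get('grasp_offset'))
s=get_state();print(s["tcp_pos"],s["orientation"],s["joint_pos"],s["wrist_force"])
c=read_camera("wrist");np.savez("/tmp/w1.npz",**c);save(c,"w1.png");print(c["world_from_camera"].round(3).tolist(),c["K"].tolist())
W=pts(c);z=W[...,2];print(np.histogram(z,bins=np.arange(-0.005,0.2,0.01))[0])
for lo,hi in ((.026,.036),(.056,.068)):
    m=((z>lo)&(z<hi)).astype(np.uint8)
    n,l,st,ce=cv2.connectedComponentsWithStats(m)
    for i in range(1,n):
        if st[i,4]<300: continue
        S=W[l==i];r=cv2.minAreaRect((S[:,:2]*1000).astype(np.float32))
        print(lo,st[i],"z",S[:,2].mean().round(4),np.round(r[0],1),np.round(r[1],1),round(r[2],1),np.round(cv2.minEnclosingCircle((S[:,:2]*1000).astype(np.float32))[0],1))
E
```

```text
['MotionError', 'get_state', 'grasp_offset', 'hand_in', 'read_camera']
0.0187
[ 0.48624913 -0.20990876  0.19105679] [-2.63385828e-04 -5.05239203e-02  9.98722710e-01  4.62172342e-04] [-5.59450777e-01  2.25970454e-01 -7.14859097e-02  1.27430126e+00
  4.55870528e-04 -6.60541891e-01] [ 0.90500504  0.28945467 -0.95132129]
[[-0.099, 0.952, 0.29, 0.413], [0.995, 0.095, 0.03, -0.216], [0.001, 0.292, -0.956, 0.375], [0.0, 0.0, 0.0, 1.0]] [[292.73897917037124, 0.0, 258.89630892419547], [0.0, 292.73897917037124, 193.3070808523093], [0.0, 0.0, 1.0]]
[143396   1389   4924   4112    880    914   2660      0      0      0
      0      0      0      0      0      0      0      0      0      0]
0.026 [ 222  132   73   71 3212] z 0.0325 [ 485.9 -209.3] [85.2 86.6] 5.9 [ 486.5 -209.4]
0.026 [459 165  53 134 888] z 0.031 [547.3  89.4] [  4.9 189.4] 88.3 [547.4  91.7]
0.056 [250 142  16  63 896] z 0.0621 [ 486.3 -209.1] [70. 16.] 7.1 [ 486.2 -208.8]
0.056 [ 478  224   34   99 1674] z 0.0602 [589.1  96.1] [137.7  38. ] 18.0 [583.2 114.2]
```

View pics/w1.png

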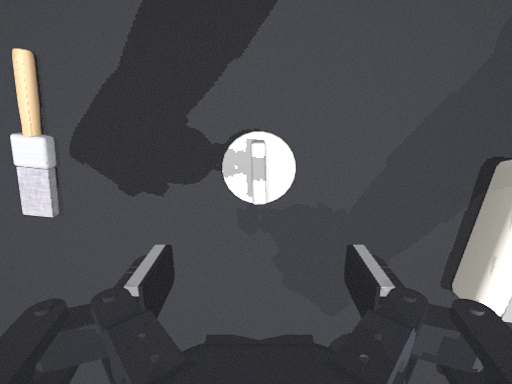

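The wrist view shows the cover disc at (258,168), with the bar running nearly vertical in the image. The pads are at the bottom and the brush is on the far left, clear of the work. The cover measures (486.2, -209.0) mm with yaw 7.1°, and the 70 x 16 mm bar matches the given size. I'll descend and grip.

step_arm --pt "0 1 -30 0 0 1.3 1" --pt "0 0 -40 0 0 0 1" --pt "0 0 -40 0 0 0 1" --pt "0 0 -30 0 0 0 1" --pt "0 0 -17 0 0 0 1" --newtons 60

```text
clock: 2.05
tcp_pos: [0.485, -0.2068, 0.0315]
orientation: [-0.002, -0.063, 0.998, 0.001]
wrist_force: [1.0, 0.1, 0.9]
finger_gap: 0.0855
grip_force: 0.0
```

step_arm --pt "0 0 0 0 0 0 0" --pt "0 0 0 0 0 0 -0.4" --pt "0 0 0 0 0 0 -1" --pt "0 0 0 0 0 0 -1" --pt "0 0 0 0 0 0 -1"

```text
clock: 2.55
tcp_pos: [0.4873, -0.2094, 0.0355]
orientation: [0.001, -0.064, 0.998, -0.001]
wrist_force: [-0.4, -0.5, 0.5]
finger_gap: 0.0121
grip_force: 0.0
```

step_arm --pt "0 0 0 0 0 0 -1" --pt "0 0 0 0 0 0 -1" --pt "0 0 0 0 0 0 -1"

```text
clock: 2.85
tcp_pos: [0.4866, -0.2091, 0.0345]
orientation: [0.0, -0.064, 0.998, 0.0]
wrist_force: [0.1, 0.0, 0.6]
finger_gap: 0.0001
grip_force: 0.0
```

The gap closed to zero, so the fingers missed the bar. I'll look before doing anything else.

```bash
python3 - <<'E'
from h import *
c=read_camera("wrist");s=read_camera("side");np.savez("/tmp/w2.npz",**c)
a=cv2.resize(s["image"][200:320,180:340],(512,384),interpolation=2)
cv2.imwrite("pics/w2.png",cv2.cvtColor(cv2.resize(np.hstack([c["image"],a]),(800,300)),cv2.COLOR_RGB2BGR))
E
```

```text
(no output)
```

View pics/w2.png

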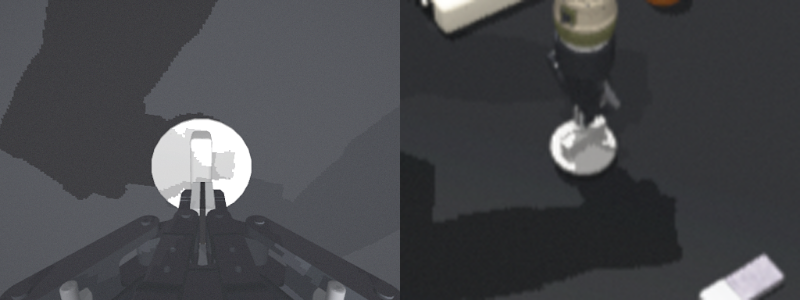

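The side crop shows the gripper right over the cover. In the wrist view the fingers reach the bar's near end at about (203,195). I'll zoom in to see whether the bar is between the pads.

```bash
python3 - <<'E'
from h import *
s=get_state();print(s["finger_gap"],s["grip_force"],s["tcp_pos"])
c=dict(np.load("/tmp/w2.npz"));W=pts(c)
im=cv2.resize(c["image"][140:300,180:340],(600,600),interpolation=2)
cv2.imwrite("pics/w3.png",cv2.cvtColor(im,cv2.COLOR_RGB2BGR))
z=W[...,2]
for lo,hi in((.026,.036),(.055,.068)):
    m=((z>lo)&(z<hi)).astype(np.uint8);n,l,st,ce=cv2.connectedComponentsWithStats(m)
    for i in range(1,n):
        if st[i,4]<100: continue
        S=W[l==i];r=cv2.minAreaRect((S[:,:2]*1000).astype(np.float32))
        print(lo,st[i],"z",S[:,2].mean().round(4),np.round(r[0],1),np.round(r[1],1),round(r[2],1),"circ",np.round(cv2.minEnclosingCircle((S[:,:2]*1000).astype(np.float32))[0],1),(S[:,:2].min(0)*1000).round(1))
for v in range(225,262,4): print(v,[(int(x) if x==x else None) for x in (z[v,240:282:3]*1000)])
E
```

```text
0.0003338781918917041 0.0 [ 0.48649226 -0.2090422   0.03441615]
0.026 [ 194  152  127  114 8428] z 0.0324 [ 482.7 -209.5] [80.3 86.6] 9.0 circ [ 486.1 -208.9] [ 442.2 -252.4]
0.055 [ 243  175   28   67 1621] z 0.0619 [ 470.7 -211.2] [38.9 15.9] 7.8 circ [ 471.  -211.4] [ 450.9 -220.7]
225 [32, 60, 62, 62, 63, 61, 61, 62, 63, 62, 59, 32, 32, 31]
229 [32, 33, 61, 63, 63, 61, 61, 61, 62, 63, 59, 32, 32, 30]
233 [31, 33, 79, 79, 79, 79, 79, 80, 79, 78, 80, 32, 32, 32]
237 [31, 32, 85, 84, 84, 85, 83, 84, 84, 83, 84, 32, 31, 32]
241 [32, 32, 89, 89, 89, 89, 89, 89, 89, 87, 89, 31, 32, 32]
245 [84, 85, 93, 93, 94, 92, 92, 93, 93, 92, 93, 85, 85, 85]
249 [90, 89, 97, 97, 96, 97, 97, 97, 97, 97, 97, 90, 89, 89]
253 [93, 93, 101, 101, 101, 101, 100, 100, 101, 100, 101, 100, 93, 93]
257 [97, 97, 105, 103, 103, 104, 104, 104, 105, 104, 104, None, 96, 96]
261 [99, 107, 107, 108, 106, 108, 108, 108, 108, 108, 107, 107, 99, 100]
```

View pics/w3.png

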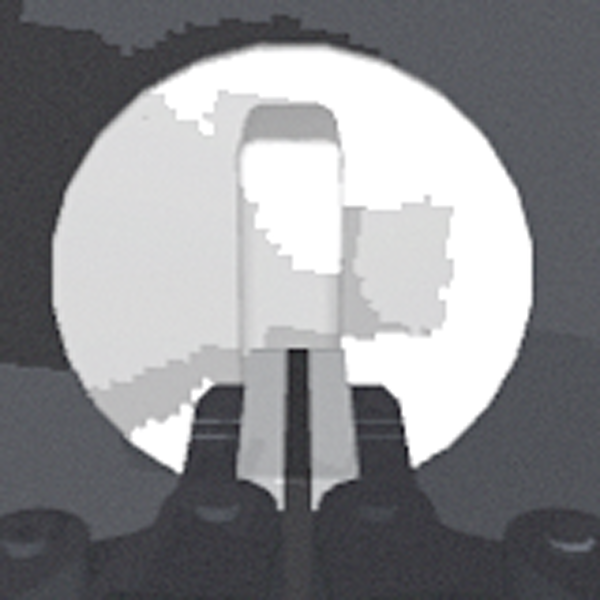

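```bash
python3 - <<'E'
from h import *
c=dict(np.load("/tmp/w2.npz"));W=pts(c)
T=c["world_from_camera"];print(T.round(4).tolist())
for v in range(225,270,5): print(v,(W[v,[250,264]]*1000).round(0).tolist(), (W[v,[238,276]]*1000).round(0).tolist())
s=get_state();R=T[:3,:3];print("tcp in cam",R.T@(s["tcp_pos"]-T[:3,3]))
# same in w1 (open)
c=dict(np.load("/tmp/w1.npz"));W=pts(c);
for col in (160,165,355,362):
    print(col,[(v,(W[v,col]*1000).round(0).tolist()) for v in (246,256,270,285)])
s2=read_camera("side");sc=read_camera("scene")
for n,c in(("side",s2),("scene",sc)):
    W=pts(c);d=np.hypot(W[...,0]-.486,W[...,1]+.209);im=c["image"].max(-1)
    m=(d<.06)&(W[...,2]>.04)
    h=W[m][:,2];print(n,np.histogram(h*1000,bins=np.arange(40,200,10))[0])
E
```

```text
[[-0.1255, 0.9487, 0.2901, 0.4133], [0.9921, 0.1199, 0.0372, -0.217], [0.0005, 0.2924, -0.9563, 0.218], [0.0, 0.0, 0.0, 1.0]]
225 [[480.0, -214.0, 63.0], [479.0, -206.0, 63.0]] [[494.0, -221.0, 32.0], [491.0, -195.0, 32.0]]
230 [[484.0, -213.0, 61.0], [482.0, -205.0, 63.0]] [[497.0, -221.0, 33.0], [495.0, -195.0, 31.0]]
235 [[477.0, -213.0, 82.0], [476.0, -206.0, 82.0]] [[501.0, -220.0, 33.0], [498.0, -194.0, 32.0]]
240 [[477.0, -213.0, 89.0], [476.0, -206.0, 88.0]] [[505.0, -220.0, 33.0], [502.0, -194.0, 32.0]]
245 [[477.0, -213.0, 93.0], [476.0, -207.0, 94.0]] [[482.0, -219.0, 84.0], [479.0, -200.0, 85.0]]
250 [[477.0, -213.0, 98.0], [477.0, -207.0, 97.0]] [[482.0, -218.0, 90.0], [479.0, -200.0, 90.0]]
255 [[477.0, -213.0, 103.0], [476.0, -207.0, 102.0]] [[482.0, -218.0, 95.0], [479.0, -200.0, 95.0]]
260 [[477.0, -213.0, 108.0], [476.0, -207.0, 107.0]] [[482.0, -218.0, 100.0], [480.0, -201.0, 99.0]]
265 [[477.0, -213.0, 111.0], [476.0, -207.0, 111.0]] [[482.0, -218.0, 104.0], [480.0, -201.0, 104.0]]
tcp in cam [-0.00140616  0.01668466  0.1970271 ]
160 [(246, [481.0, -256.0, 250.0]), (256, [480.0, -253.0, 260.0]), (270, [486.0, -252.0, 263.0]), (285, [492.0, -251.0, 265.0])]
165 [(246, [481.0, -253.0, 251.0]), (256, [483.0, -252.0, 256.0]), (270, [489.0, -251.0, 257.0]), (285, [496.0, -251.0, 259.0])]
355 [(246, [471.0, -165.0, 252.0]), (256, [473.0, -167.0, 258.0]), (270, [478.0, -167.0, 262.0]), (285, [485.0, -166.0, 262.0])]
362 [(246, [471.0, -161.0, 251.0]), (256, [472.0, -164.0, 259.0]), (270, [474.0, -167.0, 268.0]), (285, [480.0, -166.0, 270.0])]
side [35 48 45  3 16 12 10 16 37 36 37 38 60 41 30]
scene [26 46 19  6 11 15 14 14 31 37 43 36 57 59 21]
```

The wrist depth shows the shut fingertips at z≈79 mm while the reported TCP is at 34 mm. The cover and bench heights read correctly in the same picture, and the open-finger view gives the same offset. So the real tips are about 45 mm behind the reported TCP, and the gripper closed in the air above the bar. I'll open, go about 42 mm lower while watching the force, and grip again.

step_arm --pt "0 0 0 0 0 0 1" --pt "0 0 0 0 0 0 1" --pt "0 0 0 0 0 0 1" --pt "0 0 0 0 0 0 1" --pt "0 0 0 0 0 0 1"

```text
clock: 3.55
tcp_pos: [0.4866, -0.209, 0.0344]
orientation: [0.0, -0.064, 0.998, 0.0]
wrist_force: [-0.5, -0.5, -0.4]
finger_gap: 0.0723
grip_force: 0.0
```

step_arm --pt "0 0 -10 0 0 0 1" --pt "0 0 -10 0 0 0 1" --pt "0 0 -10 0 0 0 1" --pt "0 0 -10 0 0 0 1" --pt "0 0 -2 0 0 0 1"

```text
clock: 4.05
tcp_pos: [0.4852, -0.2082, -0.0095]
orientation: [-0.001, -0.064, 0.998, 0.001]
wrist_force: [-0.1, -0.0, -1.1]
finger_gap: 0.0855
grip_force: 0.0
```

step_arm --pt "0 0 0 0 0 0 0" --pt "0 0 0 0 0 0 -0.4" --pt "0 0 0 0 0 0 -0.7" --pt "0 0 0 0 0 0 -1" --pt "0 0 0 0 0 0 -1"

```text
clock: 4.55
tcp_pos: [0.4869, -0.2093, -0.0071]
orientation: [0.0, -0.064, 0.998, -0.0]
wrist_force: [-1.3, 0.4, 1.3]
finger_gap: 0.0149
grip_force: 58.7
```

Gripped: the gap is 14.9 mm on the 16 mm bar at 59 N. I'll lift and carry it to a viewing spot beside the mill.

step_arm --pt "0 0 15 0 0 0 -1" --pt "0 0 35 0 0 0 -1" --pt "5 20 40 0 0 0 -1" --pt "8 40 40 0 0 -4 -1" --pt "8 40 35 0 0 -4.7 -1"

```text
clock: 5.05
tcp_pos: [0.5059, -0.1164, 0.1515]
orientation: [0.0, 0.015, 1.0, -0.0]
wrist_force: [0.6, -0.4, -3.2]
finger_gap: 0.0152
grip_force: 59.1
```

step_arm --pt "10 40 0 0 0 0 -1" --pt "10 40 0 0 0 0 -1" --pt "10 40 0 0 0 0 -1" --pt "10 40 0 0 0 0 -1" --pt "0 9 0 0 0 0 -1"

```text
clock: 5.55
tcp_pos: [0.5462, 0.056, 0.1495]
orientation: [-0.0, 0.01, 1.0, 0.001]
wrist_force: [1.0, -0.9, -3.4]
finger_gap: 0.0148
grip_force: 59.3
```

step_arm --pt "0 0 0 0 0 0 -1" --pt "0 0 0 0 0 0 -1" --pt "0 0 0 0 0 0 -1"

```text
clock: 5.85
tcp_pos: [0.5457, 0.0509, 0.1498]
orientation: [-0.0, 0.013, 1.0, -0.0]
wrist_force: [0.4, 0.1, -3.0]
finger_gap: 0.0148
grip_force: 59.3
```

```bash
cat > m.py <<'E'
from h import *
def rim(W,lo=.100,hi=.110,near=(.548,.171)):
    z=W[...,2];m=(z>lo)&(z<hi)&(np.hypot(W[...,0]-near[0],W[...,1]-near[1])<.065)
    return W[m]
E
python3 - <<'E'
from m import *
s=get_state();print(s["tcp_pos"],s["orientation"],s["joint_pos"],s["wrist_force"],s["finger_gap"],s["grip_force"])
c=read_camera("wrist");np.savez("/tmp/w4.npz",**c);save(c,"w4.png")
W=pts(c);S=rim(W);print(len(S))
if len(S)>20:
    P=(S[:,:2]*1000).astype(np.float32);print(S[:,2].mean(),cv2.minEnclosingCircle(P),cv2.minAreaRect(P))
z=W[...,2];m=(z>.055)&(z<.063)&(W[...,1]>.05)&(W[...,0]>.4);P=(W[m][:,:2]*1000).astype(np.float32);print(len(P),cv2.minAreaRect(P))
E
```

```text
[0.54567012 0.050877   0.14982199] [-2.50817977e-04  1.30771594e-02  9.99914447e-01 -1.52111941e-04] [-5.33268502e-02  2.77050979e-01 -1.06062028e-01  1.18817231e+00
 -3.24162538e-04 -2.71717055e-02] [ 0.43277782  0.06478581 -3.0030585 ] 0.01477517701423695 59.339035749435425
6406
0.10554099014872832 ((548.9297485351562, 174.158447265625), 48.38351058959961) ((548.9989624023438, 173.8398895263672), (95.72824096679688, 95.08715057373047), 65.6847152709961)
18551 ((605.9747314453125, 172.42279052734375), (165.42059326171875, 308.91644287109375), 88.45447540283203)
```

View pics/w4.png

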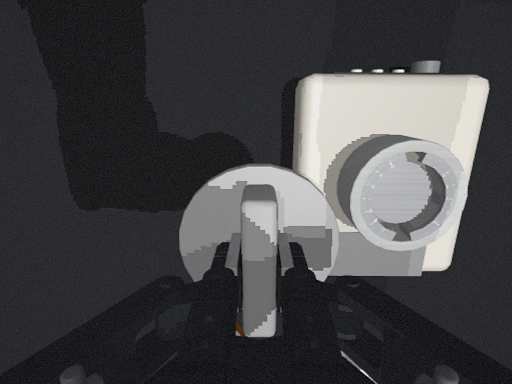

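The wrist view shows the cover held upright (disc centre near (258,235), bar vertical). The collar is fully visible at (408,195), with its slots at about (417,155) and (403,235). Next I'll measure the cover's offset in hand and the slot yaw.

```bash
python3 - <<'E'
from m import *
c=dict(np.load("/tmp/w4.npz"));W=pts(c);z=W[...,2]
near=np.hypot(W[...,0]-.546,W[...,1]-.051)<.06
h=z[near];print(np.histogram(h*1000,bins=np.arange(170,240,5))[0])
m=near&(z>.183)&(z<.196);P=(W[m][:,:2]*1000).astype(np.float32);print("disc",len(P),np.median(z[m]))
# fit circle to outer boundary: farthest points per angle
mm=m.astype(np.uint8);cn=max(cv2.findContours(mm,cv2.RETR_EXTERNAL,cv2.CHAIN_APPROX_NONE)[0],key=len)[:,0]
B=W[cn[:,1],cn[:,0],:2]*1000
from scipy.optimize import least_squares
g=lambda p:np.hypot(B[:,0]-p[0],B[:,1]-p[1])-44
r=least_squares(g,[546,51],loss="soft_l1",f_scale=.7);print("disc c",r.x,np.sort(np.abs(r.fun))[len(B)//2],len(B))
b=near&(z>.213)&(z<.228)&(np.abs(W[...,1]-.051)<.02);Pb=(W[b][:,:2]*1000).astype(np.float32)
print("bar",len(Pb),np.median(z[b]),cv2.minAreaRect(Pb))
A=W[b];k=A[:,0]<.535;print("bar tip side y-edges",np.percentile(A[k][:,1]*1000,[1,99]),"slope",np.polyfit(A[:,0],A[:,2],1)[0],np.polyfit(A[:,1],A[:,2],1)[0])
D=W[m];print("disc tilt",np.linalg.lstsq(np.c_[D[:,:2],np.ones(len(D))],D[:,2],rcond=None)[0][:2])
# slots: pixel cells at radius 31..37 with no rim height
cx,cy=.549,.174
# rim outer circle fit
S=(z>.101)&(z<.110)&(np.hypot(W[...,0]-cx,W[...,1]-cy)<.06);S=cv2.morphologyEx(S.astype(np.uint8),cv2.MORPH_OPEN,np.ones((2,2)))
cn=max(cv2.findContours(S,cv2.RETR_EXTERNAL,cv2.CHAIN_APPROX_NONE)[0],key=len)[:,0];B=W[cn[:,1],cn[:,0],:2]*1000
g=lambda p:np.hypot(B[:,0]-p[0],B[:,1]-p[1])-p[2]
r=least_squares(g,[549,174,48],loss="soft_l1",f_scale=.7);print("rim c",r.x,np.median(np.abs(r.fun)));cx,cy=r.x[:2]/1000
K=c["K"];T=c["world_from_camera"]
a=np.radians(np.arange(0,360,1.));occ=[]
for R in (.0315,.033,.0345,.036):
    Q=np.stack([cx+R*np.cos(a),cy+R*np.sin(a),np.full_like(a,.105)],-1);C=(Q-T[:3,3])@T[:3,:3];uv=np.rint(C[:,:2]/C[:,2:]*K[0,0]+[K[0,2],K[1,2]]).astype(int)
    zz=z[uv[:,1],uv[:,0]];lo=np.where(zz<.0985)[0];
    print(R,lo.tolist())
E
```

```text
[   0    0   57 8149 1587  227  300  353  402 4590  799  656  493]
disc 9819 0.18940006462551826
disc c [546.35938004  52.11250894] 1.6105715973789572 570
bar 5933 0.2192838416213005 ((544.8496704101562, 52.773345947265625), (69.40621185302734, 37.48466491699219), 19.248868942260742)
bar tip side y-edges [39.93397591 60.62355453] slope 0.014547018330572151 0.00549469584395517
disc tilt [ 0.00547668 -0.00279085]Traceback (most recent call last):
  File "<stdin>", line 22, in <module>
    return func(*args, **kwargs)
    raise ValueError("Residuals are not finite in the initial point.")
ValueError: Residuals are not finite in the initial point.
```

```bash
cat > fit.py <<'E'
from m import *
from scipy.optimize import least_squares
def circ(W,m,R,c0,ok):
    cn=max(cv2.findContours(m.astype(np.uint8),cv2.RETR_EXTERNAL,cv2.CHAIN_APPROX_NONE)[0],key=len)[:,0]
    B=W[cn[:,1],cn[:,0],:2]*1000;B=B[np.isfinite(B).all(1)];B=B[ok(B)]
    r=least_squares(lambda p:np.hypot(B[:,0]-p[0],B[:,1]-p[1])-R,c0,loss="soft_l1",f_scale=.5)
    return r.x.round(2),len(B),np.median(np.abs(r.fun)).round(2)
def slots(c,W,cx,cy,zr=.105):
    K=c["K"];T=c["world_from_camera"];a=np.radians(np.arange(0,360,1.));z=W[...,2]
    for R in (.0315,.033,.0345,.036):
        Q=np.stack([cx+R*np.cos(a),cy+R*np.sin(a),np.full_like(a,zr)],-1);C=(Q-T[:3,3])@T[:3,:3]
        uv=np.rint(C[:,:2]/C[:,2:]*K[0,0]+[K[0,2],K[1,2]]).astype(int)
        zz=z[uv[:,1].clip(0,383),uv[:,0].clip(0,511)];print(R,np.where(~(zz>zr-.006))[0].tolist())
E
python3 - <<'E'
from fit import *
c=dict(np.load("/tmp/w4.npz"));W=pts(c);z=W[...,2]
near=np.hypot(W[...,0]-.546,W[...,1]-.051)<.06
m=near&(z>.183)&(z<.196)
print("disc",circ(W,m,44,[546,51],lambda B:(np.hypot(B[:,0]-546,B[:,1]-51.5)>40)&(B[:,0]<560)))
b=near&(z>.214)&(z<.225)&(np.abs(W[...,1]-.051)<.016)&(W[...,0]<.530)
x=W[b][:,0]*1000;y=W[b][:,1]*1000
bi=np.arange(512,530,2.);mid=[(np.percentile(y[(x>=i)&(x<i+2)],2)+np.percentile(y[(x>=i)&(x<i+2)],98))/2 for i in bi]
print("bar min x",x.min(),np.round(mid,1),"yaw deg",np.degrees(np.arctan(np.polyfit(bi,mid,1)[0])))
m=(z>.101)&(z<.110)&(np.hypot(W[...,0]-.549,W[...,1]-.174)<.06)
r=circ(W,m,48,[549,174],lambda B:np.hypot(B[:,0]-549,B[:,1]-174)>43);print("rim",r)
slots(c,W,r[0][0]/1000,r[0][1]/1000)
E
```

```text
disc (array([545.41,  52.17]), 280, np.float64(0.28))
bar min x 509.58159996599807 [53.1 53.  53.2 53.  52.9 52.8 52.8 52.8 52.7] yaw deg -1.6280009672081397
rim (array([549.05, 173.66]), 332, np.float64(0.68))
0.0315 [0, 1, 2, 3, 4, 5, 6, 172, 173, 174, 175, 176, 177, 178, 179, 180, 181, 182, 183, 184, 185, 186, 187, 350, 351, 352, 353, 354, 355, 356, 357, 358, 359]
0.033 [0, 1, 2, 3, 4, 5, 6, 172, 173, 174, 175, 176, 177, 178, 179, 180, 181, 182, 183, 184, 185, 186, 187, 188, 349, 350, 351, 352, 353, 354, 355, 356, 357, 358, 359]
0.0345 [0, 1, 2, 3, 4, 5, 6, 172, 173, 174, 175, 176, 177, 178, 179, 180, 181, 182, 183, 184, 185, 186, 187, 188, 348, 349, 350, 351, 352, 353, 354, 355, 356, 357, 358, 359]
0.036 [35, 90, 171, 172, 173, 174, 175, 176, 177, 178, 179, 180, 181, 182, 183, 184, 185, 186, 187, 188, 189, 353, 354, 355]
```

step_arm --pt "1 40 0 0 0 0.4 -1" --pt "1 40 0 0 0 0 -1" --pt "1.7 30 0 0 0 0 -1" --pt "0 11.6 -15 0 0 0 -1" --pt "0 0 -15 0 0 0 -1"

```text
clock: 6.4
tcp_pos: [0.5504, 0.1746, 0.1202]
orientation: [0.001, 0.008, 1.0, 0.0]
wrist_force: [-0.5, -0.2, -2.6]
finger_gap: 0.0148
grip_force: 59.8
```

step_arm --pt "0 0 -7 0 0 0 -1" --pt "0 0 0 0 0 0 -1" --pt "0 0 0 0 0 0 -1"

```text
clock: 6.7
tcp_pos: [0.55, 0.1729, 0.1134]
orientation: [0.0, 0.009, 1.0, 0.0]
wrist_force: [0.4, -0.8, -2.1]
finger_gap: 0.0154
grip_force: 59.7
```

```bash
python3 - <<'E'
from fit import *
s=get_state();print(s["tcp_pos"],s["orientation"],s["wrist_force"],s["ft_torque"])
c=read_camera("wrist");np.savez("/tmp/w5.npz",**c);save(c,"w5.png");W=pts(c);z=W[...,2]
zt=s["tcp_pos"][2]+.0395
near=np.hypot(W[...,0]-.549,W[...,1]-.173)<.06
m=near&(abs(z-zt)<.006);print("disc z",np.median(z[m]),circ(W,m,44,[549,173.5],lambda B:(np.hypot(B[:,0]-549,B[:,1]-173.5)>40)&(B[:,0]<563)))
m=near&(abs(z-.105)<.006);print("rim",m.sum(),np.median(z[m]),circ(W,m,48,[549,174],lambda B:np.hypot(B[:,0]-549,B[:,1]-174)>46))
E
```

```text
[0.55000749 0.17290443 0.11339402] [1.21832732e-04 9.47457007e-03 9.99955107e-01 4.57133538e-05] [ 0.38636677 -0.79256105 -2.08307223] [-0.00164683  0.03561794  0.08257739]
disc z 0.15293596510784502 (array([549.74, 174.15]), 277, np.float64(0.3))
rim 2173 0.10578418967790981 (array([549.38, 174.03]), 173, np.float64(0.19))
```

View pics/w5.png

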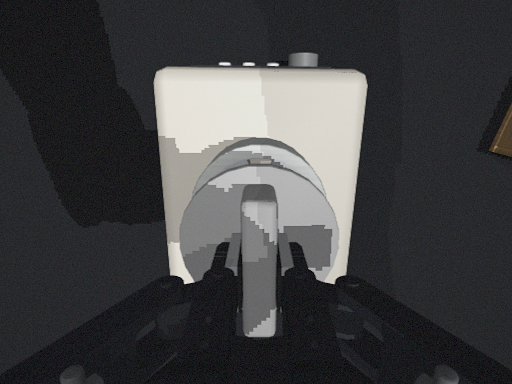

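In the wrist view the slot, at about (260,160), lines up with the bar (258,190), and the disc and rim centres agree within 0.5 mm. I'll insert slowly.

step_arm --pt "-0.4 0 -5 0 0 0 -1" --pt "0 0 -5 0 0 0 -1" --pt "0 0 -4 0 0 0 -1" --pt "0 0 -3 0 0 0 -1" --pt "0 0 -2 0 0 0 -1"

```text
clock: 7.25
tcp_pos: [0.549, 0.1738, 0.0935]
orientation: [-0.0, 0.009, 1.0, -0.0]
wrist_force: [0.9, -0.1, -2.1]
finger_gap: 0.0152
grip_force: 59.8
```

step_arm --pt "0 0 -2 0 0 0 -1" --pt "0 0 -2 0 0 0 -1" --pt "0 0 0 0 0 0 -1"

```text
clock: 7.55
tcp_pos: [0.5491, 0.1738, 0.0897]
orientation: [-0.0, 0.009, 1.0, 0.0]
wrist_force: [-0.3, 0.3, -2.9]
finger_gap: 0.0151
grip_force: 59.8
```

step_arm --pt "0 0 -1.5 0 0 0 -1" --pt "0 0 -1.5 0 0 0 -1" --pt "0 0 -1 0 0 0 -1" --pt "0 0 0 0 0 0 -1"

```text
clock: 7.95
tcp_pos: [0.5492, 0.1738, 0.0858]
orientation: [-0.0, 0.009, 1.0, 0.0]
wrist_force: [0.1, -0.6, -2.9]
finger_gap: 0.0153
grip_force: 59.8
```

step_arm --pt "0 0 -1.5 0 0 0 -1" --pt "0 0 -1.5 0 0 0 -1" --pt "0 0 -1 0 0 0 -1" --pt "0 0 0 0 0 0 -1" --pt "0 0 0 0 0 0 -1"

```text
clock: 8.45
tcp_pos: [0.5493, 0.1738, 0.0824]
orientation: [0.0, 0.009, 1.0, 0.0]
wrist_force: [-0.9, -0.5, 1.6]
finger_gap: 0.0152
grip_force: 60.4
```

The cup is touched at TCP z≈0.082. I'll press about 6 mm, expecting a reading of about +6 N.

step_arm --pt "0 0 -1.5 0 0 0 -1" --pt "0 0 -1.5 0 0 0 -1" --pt "0 0 -1 0 0 0 -1" --pt "0 0 0 0 0 0 -1" --pt "0 0 0 0 0 0 -1"

```text
clock: 8.95
tcp_pos: [0.5494, 0.1738, 0.0782]
orientation: [0.0, 0.009, 1.0, 0.0]
wrist_force: [-1.2, -0.7, 4.6]
finger_gap: 0.0147
grip_force: 60.8
```

step_arm --pt "0 0 -1 0 0 0 -1" --pt "0 0 -1 0 0 0 -1" --pt "0 0 0 0 0 0 -1" --pt "0 0 0 0 0 0 -1"

```text
clock: 9.35
tcp_pos: [0.5494, 0.1738, 0.0761]
orientation: [0.0, 0.009, 1.0, 0.0]
wrist_force: [-2.5, -1.0, 4.3]
finger_gap: 0.0151
grip_force: 60.9
```

step_arm --pt "-0.3 -0.1 -0.7 0 0 0 -1" --pt "0 0 0 0 0 0 -1" --pt "0 0 0 0 0 -3 -1" --pt "0 0 0 0 0 -4 -1" --pt "0 0 0 0 0 -4 -1"

```text
clock: 9.85
tcp_pos: [0.5497, 0.1741, 0.0757]
orientation: [0.001, 0.106, 0.994, 0.001]
wrist_force: [-1.9, -0.0, 5.8]
finger_gap: 0.0153
grip_force: 61.0
```

```bash
cat > st.py <<'E'
from workcell import *
import numpy as np
s=get_state();q=s["orientation"];print("yaw",np.degrees(2*np.arctan2(q[1],q[2])).round(2),"tcp",s["tcp_pos"].round(4),"F",s["wrist_force"].round(1),"M",s["ft_torque"].round(3),"gap",round(s["finger_gap"],4),"j6",s["joint_pos"][5].round(2))
E
python3 st.py
```

```text
yaw 12.15 tcp [0.5497 0.1741 0.0757] F [-1.9 -0.   5.8] M [0.047 0.199 0.082] gap 0.0153 j6 0.38
```

It turns freely, with the torque unchanged, so the pins are under the lip.

step_arm --pt "0 0 0 0 0 -6 -1" --pt "0 0 0 0 0 -6 -1" --pt "0 0 0 0 0 -6 -1" --pt "0 0 0 0 0 -6 -1" --pt "0 0 0 0 0 -6 -1"

```text
clock: 10.35
tcp_pos: [0.5491, 0.1735, 0.0755]
orientation: [0.0, 0.36, 0.933, -0.0]
wrist_force: [-2.0, -2.2, 6.0]
finger_gap: 0.0148
grip_force: 61.0
```

step_arm --pt "0 0 0 0 0 -4 -1" --pt "0 0 0 0 0 -4 -1" --pt "0 0 0 0 0 0 -1" --pt "0 0 0 0 0 0 -1"

```text
clock: 10.75
tcp_pos: [0.5492, 0.1733, 0.0755]
orientation: [0.0, 0.423, 0.906, -0.0]
wrist_force: [-2.1, -3.1, 5.3]
finger_gap: 0.0152
grip_force: 60.9
```

```bash
python3 st.py
```

```text
yaw 50.02 tcp [0.5492 0.1733 0.0755] F [-2.1 -3.1  5.3] M [-0.413  0.352 -0.048] gap 0.0152 j6 1.04
```

step_arm --pt "-0.4 -0.2 0 0 0 -2 -1" --pt "-0.3 -0.1 0 0 0 -2 -1" --pt "0 0 0 0 0 -2 -1" --pt "0 0 0 0 0 0 -1"

```text
clock: 11.15
tcp_pos: [0.5489, 0.1733, 0.0757]
orientation: [0.001, 0.47, 0.883, 0.0]
wrist_force: [-1.7, -2.2, 5.5]
finger_gap: 0.0151
grip_force: 61.0
```

```bash
python3 st.py
```

```text
yaw 56.05 tcp [0.5489 0.1733 0.0757] F [-1.7 -2.2  5.5] M [-0.265  0.215 -0.045] gap 0.0151 j6 1.14
```

step_arm --pt "0 0 0 0 0 -2 -1" --pt "0 0 0 0 0 -2 -1" --pt "0 0 0 0 0 0 -1"

```text
clock: 11.45
tcp_pos: [0.5488, 0.1732, 0.0756]
orientation: [0.001, 0.5, 0.866, 0.0]
wrist_force: [-1.1, -0.5, 5.4]
finger_gap: 0.0145
grip_force: 61.0
```

```bash
python3 st.py
```

```text
yaw 60.06 tcp [0.5488 0.1732 0.0756] F [-1.1 -0.5  5.4] M [-0.355  0.281 -0.055] gap 0.0145 j6 1.21
```

step_arm --pt "0 0 0 0 0 -2 -1" --pt "0 0 0 0 0 -2 -1" --pt "0 0 0 0 0 0 -1"

```text
clock: 11.75
tcp_pos: [0.5488, 0.1731, 0.0756]
orientation: [0.001, 0.53, 0.848, 0.0]
wrist_force: [-1.2, -2.4, 6.0]
finger_gap: 0.015
grip_force: 61.0
```

```bash
python3 st.py
```

```text
yaw 64.06 tcp [0.5488 0.1731 0.0756] F [-1.2 -2.4  6. ] M [-0.403  0.282 -0.078] gap 0.015 j6 1.28
```

step_arm --pt "0 0 0 0 0 -2 -1" --pt "0 0 0 0 0 -2 -1" --pt "0 0 0 0 0 0 -1"

```text
clock: 12.05
tcp_pos: [0.5486, 0.1731, 0.0756]
orientation: [0.001, 0.56, 0.829, 0.0]
wrist_force: [-1.0, -1.9, 5.4]
finger_gap: 0.0151
grip_force: 61.0
```

```bash
python3 st.py
```

```text
yaw 68.06 tcp [0.5486 0.1731 0.0756] F [-1.  -1.9  5.4] M [-0.426  0.254 -0.014] gap 0.0151 j6 1.35
```

step_arm --pt "0 0 0 0 0 -2 -1" --pt "0 0 0 0 0 -2 -1" --pt "0 0 0 0 0 0 -1"

```text
clock: 12.35
tcp_pos: [0.5486, 0.1731, 0.0755]
orientation: [0.0, 0.588, 0.809, -0.0]
wrist_force: [-2.2, -2.0, 5.7]
finger_gap: 0.0153
grip_force: 61.0
```

```bash
python3 st.py
```

```text
yaw 72.06 tcp [0.5486 0.1731 0.0755] F [-2.2 -2.   5.7] M [-0.429  0.273 -0.02 ] gap 0.0153 j6 1.42
```

step_arm --pt "0 0 0 0 0 -2 -1" --pt "0 0 0 0 0 -2 -1" --pt "0 0 0 0 0 0 -1"

```text
clock: 12.65
tcp_pos: [0.5485, 0.173, 0.0755]
orientation: [0.0, 0.616, 0.788, -0.0]
wrist_force: [-2.2, -1.8, 4.5]
finger_gap: 0.0152
grip_force: 61.0
```

```bash
python3 st.py
```

```text
yaw 76.06 tcp [0.5485 0.173  0.0755] F [-2.2 -1.8  4.5] M [-0.412  0.355 -0.025] gap 0.0152 j6 1.49
```

step_arm --pt "0 0 0 0 0 -2 -1" --pt "0 0 0 0 0 -2 -1" --pt "0 0 0 0 0 0 -1"

```text
clock: 12.95
tcp_pos: [0.5485, 0.173, 0.0755]
orientation: [0.0, 0.643, 0.766, -0.0]
wrist_force: [-1.8, -2.4, 5.8]
finger_gap: 0.0147
grip_force: 61.0
```

```bash
python3 st.py
```

```text
yaw 80.06 tcp [0.5485 0.173  0.0755] F [-1.8 -2.4  5.8] M [-0.48   0.373 -0.047] gap 0.0147 j6 1.56
```

step_arm --pt "0 0 0 0 0 -1.5 -1" --pt "0 0 0 0 0 -1 -1" --pt "0 0 0 0 0 0 -1"

```text
clock: 13.25
tcp_pos: [0.5484, 0.173, 0.0755]
orientation: [0.0, 0.66, 0.752, -0.0]
wrist_force: [-3.2, -2.0, 5.0]
finger_gap: 0.0151
grip_force: 61.0
```

```bash
python3 st.py
```

```text
yaw 82.52 tcp [0.5484 0.173  0.0755] F [-3.2 -2.   5. ] M [-0.466  0.397  0.101] gap 0.0151 j6 1.61
```

step_arm --pt "0 0 0 0 0 -1 -1" --pt "0 0 0 0 0 0 -1" --pt "0 0 0 0 0 0 -1"

```text
clock: 13.55
tcp_pos: [0.5483, 0.173, 0.0755]
orientation: [0.0, 0.666, 0.746, -0.0]
wrist_force: [-2.2, -2.7, 4.8]
finger_gap: 0.0153
grip_force: 61.1
```

```bash
python3 st.py
```

```text
yaw 83.47 tcp [0.5483 0.173  0.0755] F [-2.2 -2.7  4.8] M [-0.485  0.352  0.357] gap 0.0153 j6 1.62
```

The stop is felt at yaw ≈82.5°, where the torque rises to 0.36 N·m. I'll ease off most of the torque and let the cover rise.

step_arm --pt "0 0 0 0 0 0.7 -1" --pt "0 0 1 0 0 0 -1" --pt "0 0 1 0 0 0 -1" --pt "0 0 0 0 0 0 -1"

```text
clock: 13.95
tcp_pos: [0.5484, 0.173, 0.0772]
orientation: [0.0, 0.661, 0.75, -0.0]
wrist_force: [-0.8, -2.4, 2.1]
finger_gap: 0.0149
grip_force: 60.4
```

```bash
python3 st.py
```

```text
yaw 82.82 tcp [0.5484 0.173  0.0772] F [-0.8 -2.4  2.1] M [-0.71   0.175  0.142] gap 0.0149 j6 1.61
```

step_arm --pt "0 0 1 0 0 0 -1" --pt "0 0 0 0 0 0 -1" --pt "0 0 0 0 0 0 -1"

```text
clock: 14.25
tcp_pos: [0.5484, 0.1731, 0.0783]
orientation: [0.0, 0.661, 0.75, -0.0]
wrist_force: [-0.9, -4.4, 1.3]
finger_gap: 0.0153
grip_force: 60.3
```

```bash
python3 st.py
```

```text
yaw 82.82 tcp [0.5484 0.1731 0.0783] F [-0.9 -4.4  1.3] M [-0.945 -0.084  0.101] gap 0.0153 j6 1.61
```

step_arm --pt "0 -0.5 0 0 0 0 -1" --pt "0 0 0 0 0 0 -1" --pt "0 0 0.5 0 0 0 -1" --pt "0 0 0 0 0 0 -1"

```text
clock: 14.65
tcp_pos: [0.5484, 0.173, 0.0788]
orientation: [0.0, 0.661, 0.75, 0.0]
wrist_force: [0.7, -2.4, 1.0]
finger_gap: 0.0146
grip_force: 60.3
```

```bash
python3 st.py
```

```text
yaw 82.8 tcp [0.5484 0.173  0.0788] F [ 0.7 -2.4  1. ] M [-0.556 -0.141  0.119] gap 0.0146 j6 1.61
```

step_arm --pt "0 0 0.5 0 0 0 -1" --pt "0 0 0 0 0 0 -1" --pt "0 0 0 0 0 0 -1"

```text
clock: 14.95
tcp_pos: [0.5484, 0.173, 0.0794]
orientation: [0.0, 0.661, 0.75, 0.0]
wrist_force: [1.0, -2.0, 1.4]
finger_gap: 0.0151
grip_force: 60.3
```

```bash
python3 st.py
```

```text
yaw 82.8 tcp [0.5484 0.173  0.0794] F [ 1.  -2.   1.4] M [-0.462 -0.202  0.138] gap 0.0151 j6 1.61
```

step_arm --pt "0 0 0.4 0 0 0 -1" --pt "0 0 0 0 0 0 -1" --pt "0 0 0 0 0 0 -1"

```text
clock: 15.25
tcp_pos: [0.5483, 0.173, 0.0797]
orientation: [0.0, 0.661, 0.75, 0.0]
wrist_force: [0.1, -2.5, -0.4]
finger_gap: 0.0153
grip_force: 60.2
```

```bash
python3 st.py
```

```text
yaw 82.8 tcp [0.5483 0.173  0.0797] F [ 0.1 -2.5 -0.4] M [-0.348 -0.261  0.099] gap 0.0153 j6 1.61
```

The force is now dropping at the pocket's top. I'll release the cover and back off.

step_arm --pt "0 0 0 0 0 0 -0.5" --pt "0 0 0 0 0 0 0" --pt "0 0 0 0 0 0 1" --pt "0 0 0 0 0 0 1" --pt "0 0 0 0 0 0 1"

```text
clock: 15.75
tcp_pos: [0.5482, 0.173, 0.0796]
orientation: [-0.0, 0.661, 0.75, 0.0]
wrist_force: [0.6, -0.1, -0.0]
finger_gap: 0.0777
grip_force: 0.0
```

step_arm --pt "0 0 0 0 0 0 1" --pt "0 0 10 0 0 0 1" --pt "0 0 25 0 0 0 1" --pt "0 0 40 0 0 0 1" --pt "0 0 30 0 0 0 1"

```text
clock: 16.25
tcp_pos: [0.5486, 0.173, 0.1875]
orientation: [0.001, 0.661, 0.75, 0.001]
wrist_force: [0.3, 0.6, 0.3]
finger_gap: 0.0855
grip_force: 0.0
```

step_arm --pt "0 0 0 0 0 0 1" --pt "0 0 0 0 0 0 1"

```text
clock: 16.45
tcp_pos: [0.549, 0.173, 0.186]
orientation: [0.001, 0.661, 0.75, 0.001]
wrist_force: [0.1, -0.0, -0.2]
finger_gap: 0.0854
grip_force: 0.0
```

```bash
python3 st.py; python3 - <<'E'
from fit import *
c=read_camera("wrist");save(c,"w6.png");W=pts(c);z=W[...,2]
near=np.hypot(W[...,0]-.549,W[...,1]-.174)<.06
print(np.histogram(z[near]*1000,bins=np.arange(95,160,3))[0])
m=near&(abs(z-.119)<.005);print("disc z",np.median(z[m]),circ(W,m,44,[549,174],lambda B:np.hypot(B[:,0]-549,B[:,1]-174)>40))
D=W[m];print("tilt",np.linalg.lstsq(np.c_[D[:,:2],np.ones(len(D))],D[:,2],rcond=None)[0][:2])
b=near&(abs(z-.149)<.005);P=(W[b][:,:2]*1000).astype(np.float32);print("bar z",np.median(z[b]),cv2.minAreaRect(P))
g=(z>.055)&(z<.065)&(np.hypot(W[...,0]-.549,W[...,1]-.174)<.16);print("housing z",np.median(z[g]))
m2=near&(abs(z-.105)<.004)&(np.hypot(W[...,0]-.549,W[...,1]-.174)>.045);print("rim z",m2.sum(),np.median(z[m2]))
E
```

```text
yaw 82.8 tcp [0.549 0.173 0.186] F [ 0.1 -0.  -0.2] M [0.007 0.053 0.031] gap 0.0854 j6 1.61
[  25   24   27  546   16    0   21  299 5295   12   17    6   13   13
    7   16   12  286 1380    3    0]
disc z 0.12014009276250226 (array([548.36, 175.87]), 253, np.float64(0.75))
tilt [ 0.00018364 -0.00333973]
bar z 0.14984813468121078 ((548.1381225585938, 176.5973358154297), (15.769729614257812, 68.86039733886719), 7.451744079589844)
housing z 0.060926525749372545
rim z 561 0.10558412318614158
```

View pics/w6.png

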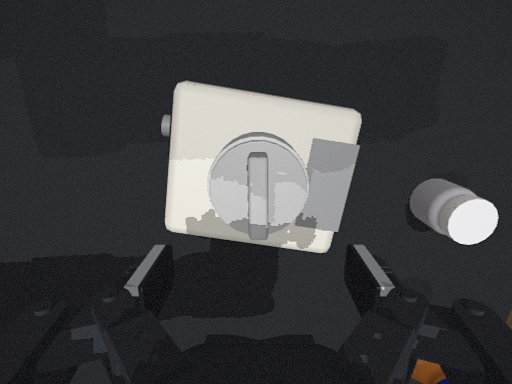

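The wrist view shows the cover level in the collar with the bar at (258,195), turned about 81° from the slots. Its underside is about 17.2 mm below the rim, which matches the locked height; unlocked would be 20.5 mm. The gripper is clear of everything, so I'll hand in.

```bash
python3 -c "
from workcell import *
print(hand_in())"
```

```text
the job is handed in; nothing more can be done
None
```

The cover is locked in the mill and the job is handed in: it was turned about 81° to the stop, sprang up to about 17 mm below the rim, and was released with the arm clear; the judge's result was not shown.

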